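# Fit a fresh filter cartridge in the fume extractor's bayonet port

### The job

The spent filter has been taken out of the bench fume extractor. Take the fresh filter cartridge with the white pleats by its blue grip, hang it in the sloping bayonet port with its lugs through the two entry slots, then twist it clockwise until the lugs drop into their locking notches and its flange lies home on the metal ring, and let go. Leave the dirty brown cartridge, the cement jar and the shoe last where they are.

Things in the scene. Friction and masses are not known exactly. Their poses are not given: they have to be found in the camera images.
- fresh_filter: the fresh filter cartridge: white pleats and cap, grey spigot below, blue grip; 129 mm high, 0.24 kg. Stands upright on the bench, left or right in front of the extractor, turned anyhow (may change places with the dirty one). Origin: centre of the spigot's underside; z along its axis to the grip; lugs and grip lie along x. A half turn about z makes no difference
- fresh_filter_grip (a point): top centre of the blue grip, on the axis 129 mm above the origin: a straight rib with a yellow arrow head at each end, towards the lugs, across the cap, 64 mm long (cartridge x), 16 mm thick (cartridge y), 30 mm high; the round cap under it is 88 mm in diameter, its top 99 mm above the origin
- fresh_filter_flange (a point): centre of the underside of the cartridge's flange (92 mm diameter, 6 thick), on the axis 45 mm above the origin. Below it is the spigot, 60 mm diameter, 45 long, foot tapered to 52 over the last 7 mm; above it the pleated body, 83 mm diameter, up to the cap
- fresh_filter_lug (a point): middle of the +x lug's outer face, 38 mm from the axis, 24 mm above the cartridge's origin; the other lug is opposite at -x. Each lug is 22 degrees wide about the axis and 8 mm high (20 to 28 mm above the origin), narrowed at its lower edge
- extractor: the fume extractor, a green sheet-metal box fixed to the bench: 190 mm wide, 200 deep, 156 high; its front stands 70 mm high, then the face slopes back at 35 degrees from level. Origin under its centre, x to its back, z up; its front looks roughly to the robot. Left of it a tall open cupboard stands on the bench (x over 0.43, y over 0.28): keep the arm clear
- extractor_port: bayonet port in the sloping face: aluminium ring of 116 mm diameter round a 64 mm bore. Origin: centre of the ring's upper face, 120 mm above the bench. z: the port's axis, outwards, 35 degrees from vertical towards the extractor's front; x up the slope (12 o'clock), y level, left. The spigot goes in straight along the axis (2 mm play all round)
- port_entry (a point): middle of one entry slot, at the yellow dot at 10 o'clock (+60 degrees about port z from port x), 36 mm from the axis; the other is opposite at 4 o'clock. Slots are 34 degrees wide, to 41 mm radius. Lugs enter with the grip along this line, play 6 degrees each way, and rest on a floor 18 mm below the ring's face: flange still 7 mm above the ring
- port_lock (a point): locked place of a lug, at the red dot at 12 o'clock (along port x), 36 mm from the axis, on the ring's face; the other is at 6 o'clock. From entry twist 60 degrees clockwise (looking in) under the 6 mm thick roof; play 4 degrees each way, with a firm stop beyond. There the cartridge sinks 7 mm, by its weight or a light push, until the flange rests on the ring
- spent_filter: the spent filter, to be left standing: the same cartridge in shape, size and axes, but with dark brown pleats and a dirty brown-grey cap; its grip is blue too
- cement_jar: amber jar of cement with a grey lid, 64 mm diameter, 99 high, origin under its centre; to the right of the extractor, to be left alone
- shoe_last: wooden shoe last lying on the bench at the right, 240 x 71 x 78 mm, origin under its centre; to be left alone

How it is judged:
By the outcome, as a careful person would: the job done as asked, in the order asked, and still so for the second after the job is handed in, with the robot touching nothing.
It also fails if it takes over 42 s, if anything falls off the work surface, if the arm or the gripper's body presses on something with over 40 N, if the wrist force passes 120 N, or if a joint passes its speed limit or range.

### The arm

A 6-joint arm with a two-finger parallel gripper is mounted at the origin on a cart in front of the work surface, level with it; the furniture and walls round the work are solid. World frame = base frame: x ahead of the robot, y to its left, z up, the work surface at z = 0. Lengths are in mm, angles in degrees, forces in N, time in s.
With the tool pointing down it reaches from about 300 to 850 mm from the base axis. Payload 4.2 kg.
Tool frame: the origin (TCP) lies at the very end of the fingers, on their centre line; the grasp point (between the pads) lies env.pinch_z behind it (env.pinch_z is the distance from the TCP to the grasp point, in mm); z points along the fingers, y is the line along which they close (so a half turn about z gives the same grasp; the last joint's range is limited). The gripper opens to 91 mm and grips with 3 to 60 N. Pads are 32 mm wide; open, the fingers measure 118 mm over their backs; the gripper's body (76 mm by 178 mm) begins 60 mm behind the grasp point.
Start: joints at [-69.442, 18.312, 89.639, -0, 72.044, -1.146], TCP at [212.643, -534.253, 213.976] pointing down, gripper open.
Joint ranges: [-177.97, 177.97], [-48.28, 115.42], [12.27, 149.76], [-77.06, 257.06], [2.81, 150.46], [-146.56, 146.56]. Speed limits (degrees/s): [147.25, 147.25, 180, 180, 180, 180].

### API

Orientations are given as [roll, pitch, yaw] about the fixed x, y, z axes, in that order (R = Rz(yaw) Ry(pitch) Rx(roll)).
In Python, from workcell import state, vision, job_done, env gives the robot as it stands.
- The arm moves only by the tool servo_tool, never from a script. Its argument "rows" is a list of rows, each a list of 5 numbers: the shift along the tool's x, y, z scaled (see below), then the turn about the tool's z scaled (see below), then the opening, from 0 (shut) to 1 (fully open). A call has 1 to 20 rows; each row is the pose to reach, as a shift and turn from the pose commanded when the call began, along the tool's axes at that moment; what a row does not reach only later rows make up. The controller multiplies each number of a shift by 200 mm and each number of a turn by 90 degrees. A row lasts 1/12 s, in which the tool goes at most 41.7 mm and 7.16 degrees, less where a joint would pass 70% of its speed; a pose out of reach is approached as far as the arm can. A call with a number of a shift or a turn outside -1 to 1 is refused whole. A call with a gripper value outside its range is refused whole. The fingers move at their own pace and stop on an object; "force" is the grip in N (left out, the last holds). Time passes only in rows, so rows that repeat a pose let the fingers close. It gives the time, the measured TCP pose, the force, the opening and the grip force at its end, in the units of the state.
- state(): the state, without advancing time (a new reading comes with each control period).
- vision.grab_frame(name): name is "side" or "top"; returns the picture (420x560x3 uint8, red, green, blue); there is no depth.
- vision.camera_info(name): a dict with "vertical_fov" (degrees; the focal length in pixels is half the picture's height over the tangent of half this angle, whatever the lens; pixels are square), "cx", "cy" (the principal point, pixels), "T" (4x4, takes a point from camera to world coordinates). Camera axes: x right, y up, looking along -z (the intrinsics and any distortion apply to the point x, -y, -z); pixel columns grow to the right and rows downward; lengths in mm; the calibration is good to about 2 mm. A picture is of the moment at which its call begins. camera_info takes no time and is no camera call.
- job_done(): hands the job in; it is judged then, once.
The state is a dict: "time_s": time; "qpos": joint angles; "qvel": joint speeds; "effort": joint torques, N m; "ee_pos": TCP position; "ee_rot": TCP orientation; "force": force on the tool from outside, world axes, zero at the start; "torque": the same for the moment, N m; "gripper_width": finger opening in mm; "gripper_force": force on a finger pad.
Only numpy, scipy, OpenCV 4.12 (cv2) and the standard library are available. Lean on these libraries where they do the work, as an engineer would, in place of code of your own. Each camera call takes 0.05 s, during which the arm holds its last target. There are 200 camera calls.

## Working session

There is one attempt and no reset: what is moved stays moved. The work goes in short steps, Python scripts to look and compute and a tool call to move; the robot and the scene stay as the last step left them, time stands still between calls to the robot, and variables do not carry over. Pictures are saved under pics/ and viewed, at most 10 in all, crops included, and the job is handed in when it is done.

Besides the shell and the picture viewer there is one more tool, called by a JSON object that holds its "name" and its "arguments", one argument or row to a line. servo_tool: Moves the arm, as the interface text tells. Its arguments: {"type":"object","properties":{"rows":{"type":"array"},"force":{"type":"number"}},"required":["rows"]}

```bash
mkdir -p pics; ls; python3 - <<'E'
from workcell import state, vision, env
import cv2, numpy as np
print(env.pinch_z, [a for a in dir(env) if a[0]!='_'])
for n in ("side","top"):
    im=vision.grab_frame(n); cv2.imwrite(f"pics/{n}0.png",im[:,:,::-1]); i=vision.camera_info(n)
    print(n,{k:(np.round(v,3).tolist() if not isinstance(v,str) else v) for k,v in i.items()})
s=state();print(s)
E
```

```text
pics
18.8 ['Unreachable', 'pinch_z']
side {'vertical_fov': 42.013, 'cx': 283.538, 'cy': 208.716, 'T': [[0.994, -0.096, 0.05, 621.26], [0.108, 0.854, -0.509, -785.749], [0.007, 0.511, 0.859, 1317.047], [0.0, 0.0, 0.0, 1.0]]}
top {'vertical_fov': 55.927, 'cx': 278.535, 'cy': 206.049, 'T': [[-0.029, 0.991, -0.128, 417.288], [-0.999, -0.031, -0.009, -87.681], [-0.013, 0.128, 0.992, 1035.446], [0.0, 0.0, 0.0, 1.0]]}
{'time_s': 0.1, 'qpos': array([-6.94419607e+01,  1.83492344e+01,  8.97002012e+01, -4.64592863e-04,
        7.20415802e+01, -1.14520932e+00]), 'qvel': array([ 0.05118736, -0.10151649, -0.14844347, -0.03819398, -0.02443945,
        0.06216888]), 'effort': array([-2.06644227e-04, -4.13331664e+01, -2.32510006e+01,  7.28645339e-02,
        4.21842153e-02, -4.40772283e-05]), 'ee_pos': array([ 212.48385463, -533.82203414,  213.18641903]), 'ee_rot': array([-1.79908994e+02, -1.37742956e-03,  2.17033911e+01]), 'force': array([-0.11560919, -0.04504846,  0.41364774]), 'torque': array([ 0.04770478, -0.00050113, -0.04714135]), 'gripper_force': 0.0, 'gripper_width': 90.924993906159}
```

View pics/side0.png

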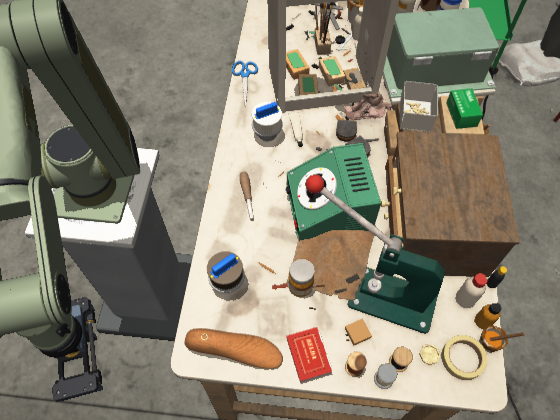

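View pics/top0.png

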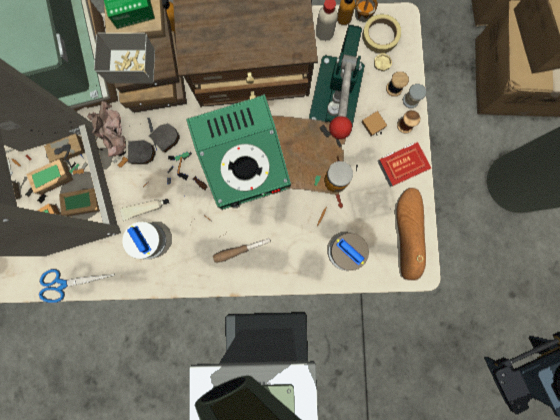

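The side view shows the fresh cartridge at the left, with its grip at about (267,112). The spent one is at (225,266). A press lever's red ball hides part of the port at (316,186). In the top view the fresh grip is at (139,238), the port is at (247,168) and the spent grip is at (350,251).

```bash
cat > h.py <<'E'
import numpy as np, cv2
from workcell import state, vision
def cam(n):
    i=vision.camera_info(n); T=np.array(i["T"]); f=210/np.tan(np.radians(i["vertical_fov"])/2)
    return T,f,i["cx"],i["cy"]
def ray(n,p):
    T,f,cx,cy=cam(n); d=T[:3,:3]@np.array([(p[0]-cx)/f,-(p[1]-cy)/f,-1]); return T[:3,3],d/np.linalg.norm(d)
def onz(n,p,z):
    o,d=ray(n,p); return o+d*(z-o[2])/d[2]
def onplane(n,p,P,N):
    o,d=ray(n,p); return o+d*((P-o)@N)/(d@N)
def tri(p,q):
    a,u=ray("side",p); b,v=ray("top",q); A=np.c_[u,-v]; s=np.linalg.lstsq(A,b-a,rcond=None)[0]
    x,y=a+u*s[0],b+v*s[1]; return (x+y)/2,np.linalg.norm(x-y)
def px(n,P):
    T,f,cx,cy=cam(n); c=np.linalg.inv(T)@np.r_[P,1]; return np.array([cx-f*c[0]/c[2],cy+f*c[1]/c[2]])
def blobs(im,lo,hi,amin=8):
    m=cv2.inRange(cv2.cvtColor(im,cv2.COLOR_RGB2HSV),lo,hi)
    n,l,s,c=cv2.connectedComponentsWithStats(m)
    return [(c[i].round(1),s[i,4],cv2.minAreaRect(np.argwhere(l==i)[:,::-1].astype(np.float32))) for i in range(1,n) if s[i,4]>=amin]
E
python3 - <<'E'
from h import *
S=cv2.imread("pics/side0.png")[:,:,::-1].copy();T=cv2.imread("pics/top0.png")[:,:,::-1].copy()
for n,im in(("side",S),("top",T)):
    print(n,"blue");[print(b) for b in blobs(im,(105,150,100),(120,255,255),60)]
    c=im[130:240,250:400] if n=="side" else im[90:215,180:300]
    o=(250,130) if n=="side" else (180,90)
    for nm,lo,hi in(("yel",(20,120,120),(35,255,255)),("red",(0,140,110),(8,255,255)),("red2",(172,140,110),(180,255,255)),("white",(0,0,185),(180,60,255))):
        print(n,nm,[((b[0]+o).round(1).tolist(),int(b[1])) for b in blobs(c,lo,hi,2)])
print("ball",tri((316,186),(341,127)))
cv2.imwrite("pics/c.png",np.hstack([cv2.resize(T[120:220,190:310],None,fx=3.3,fy=3.3,interpolation=2),cv2.resize(T[210:310,100:220],None,fx=3.3,fy=3.3,interpolation=2)])[:,:,::-1])
E
```

```text
side blue
(array([266.1, 107.1]), np.int32(98), ((266.3190002441406, 106.99322509765625), (4.64144229888916, 20.920122146606445), 70.34617614746094))
(array([223.1, 264.5]), np.int32(221), ((223.39019775390625, 265.2138671875), (11.020868301391602, 29.191862106323242), 53.746158599853516))
side yel [([320.0, 168.5], 2), ([310.3, 206.3], 3)]
side red [([314.4, 182.7], 230), ([332.3, 178.3], 3), ([298.7, 195.7], 3), ([295.2, 224.0], 13)]
side red2 []
side white [([279.5, 180.2], 5136), ([377.1, 159.0], 1030), ([331.0, 151.5], 2), ([317.7, 188.4], 746), ([291.7, 172.7], 3), ([347.0, 207.5], 2), ([377.5, 221.8], 396), ([375.6, 237.8], 20)]
top blue
(array([137.6, 240.4]), np.int32(190), ((137.55738830566406, 240.33172607421875), (29.640647888183594, 9.483242988586426), 48.57633590698242))
(array([350.1, 251.5]), np.int32(260), ((349.90484619140625, 251.4175262451172), (29.723770141601562, 8.917131423950195), 40.91438674926758))
top yel [([223.0, 163.8], 4), ([266.5, 172.5], 4)]
top red [([238.5, 148.0], 2), ([251.3, 187.7], 3), ([275.4, 190.6], 14)]
top red2 []
top white [([190.1, 137.4], 1064), ([286.7, 107.9], 413), ([244.3, 166.6], 1100), ([180.2, 181.9], 9), ([189.1, 181.9], 29), ([206.9, 205.2], 1055), ([293.4, 202.7], 301), ([270.0, 204.3], 292)]
ball (array([ 626.52682781, -188.14299711,  407.55983652]), np.float64(1.503106277293232))
```

View pics/c.png

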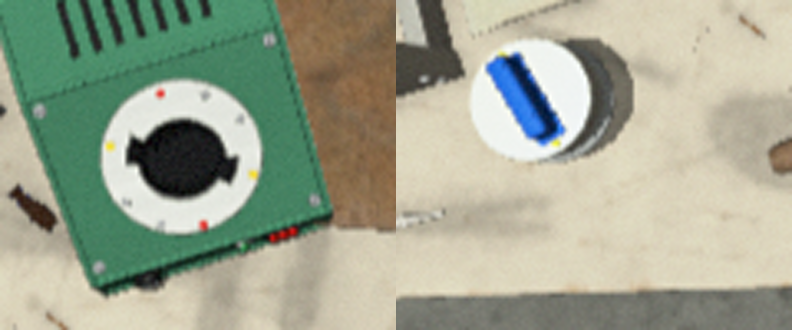

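The crop shows the ring with its yellow dots at 10 and 4 o'clock, its red dots at 12 and 6, and both slots. On the right, the fresh cartridge's blue rib runs from upper left to lower right.

```bash
python3 - <<'E'
from h import *
prs=[("y10",(320,168.5),(223,163.8)),("y4",(310.3,206.3),(266.5,172.5)),("r12",(332.3,178.3),(238.5,148)),("r6",(298.7,195.7),(251.3,187.7))]
P={}
for k,a,b in prs:
    P[k],e=tri(a,b);print(k,P[k].round(1),round(e,1))
C=sum(P.values())/4;print("C",C.round(1),[round(np.linalg.norm(P[a]-P[b]),1) for a,b in(("y10","y4"),("r12","r6"))])
d=P["r12"]-P["r6"];print("yaw from reds",np.degrees(np.arctan2(d[1],d[0])),"tilt",np.degrees(np.arctan2(d[2],np.hypot(*d[:2]))))
# yaw using all: top rays on tilted plane
yaw=np.arctan2(d[1],d[0])
for _ in range(5):
    h=np.array([np.cos(yaw),np.sin(yaw),0]);N=-h*np.sin(np.radians(35))+np.array([0,0,np.cos(np.radians(35))])
    xp=h*np.cos(np.radians(35))+np.array([0,0,np.sin(np.radians(35))]);yp=np.cross(N,xp)
    dy=[]
    Q={}
    for n,i in(("side",1),("top",2)):
        q={p[0]:onplane(n,p[i],C,N) for p in prs}
        for a,b,an in(("r12","r6",0),("y10","y4",60)):
            v=q[a]-q[b];dy.append(np.degrees(np.arctan2(v@yp,v@xp))-an)
    yaw+=np.radians(np.mean(dy)*.8)
print("yaw",np.degrees(yaw),np.round(dy,1))
print("grip tri fresh",tri((266.1,107.1),(137.6,240.4)))
# top: rib ends on z=129
r=cv2.boxPoints(((137.56,240.33),(29.64,9.48),48.576));
g=onz("top",(137.6,240.4),122);print("grip top z~122",g)
a,b=np.radians(48.576),0
e=[onz("top",(137.56+s*13*np.cos(a),240.33+s*13*np.sin(a)),127) for s in(1,-1)];v=e[0]-e[1];print("rib dir",np.degrees(np.arctan2(v[1],v[0])),np.linalg.norm(v)*29.64/26)
T=cv2.imread("pics/top0.png")[:,:,::-1].copy()
m=cv2.inRange(cv2.cvtColor(T,cv2.COLOR_RGB2HSV),(0,0,225),(180,30,255))[205:275,105:180]
n,l,s,c=cv2.connectedComponentsWithStats(m)
i=1+np.argmax(s[1:,4]);k=max(cv2.findContours((l==i).astype(np.uint8),0,1)[0],key=len);(x,y),rr=cv2.minEnclosingCircle(k);print("cap",x+105,y+205,rr,onz("top",(x+105,y+205),99),s[i])
E
```

```text
y10 [635.7  46.1 137.4] 1.2
y4 [619.4 -53.  105.1] 0.0
r12 [668.6   8.1 152.6] 0.1
r6 [586.2 -14.7  90.1] 0.2
C [627.5  -3.4 121.3] [np.float64(105.5), np.float64(105.9)]
yaw from reds 15.425505804492962 tilt 36.2018950473109
yaw 15.940648967966391 [ 0.4  0.5 -0.4 -0.5]
grip tri fresh (array([466.05598924, 246.96065067, 127.5960152 ]), np.float64(2.309831174719278))
grip top z~122 [465.27044584 248.55821905 122.        ]
rib dir -138.63436979070974 69.80249169989837
cap 141.5 238.5 17.67776870727539 [470.69908554 247.80685523  99.        ] [ 27  17  27  33 361]
```

{"name": "servo_tool", "arguments": {
  "rows": [
    [0,0.2,0,0,1],
    [0,0.4,0,0,1],
    [0,0.6,0,0,1],
    [0,0.8,0,0,1],
    [0,1,0,0,1],
    [0,1,0,0,1]
  ]
}}

```text
time_s: 0.6
ee_pos: [288.8, -725.7, 207.9]
ee_rot: [-180.0, -0.0, 21.7]
force: [-0.3, 1.8, -2.2]
gripper_width: 91.0
gripper_force: 0.0
```

{"name": "servo_tool", "arguments": {
  "rows": [
    [0,0.2,0,0,1],
    [0,0.4,0,0,1],
    [0,0.6,0,0,1],
    [0,0.8,0,0,1],
    [0,1,0,0,1],
    [0,1,0,0,1]
  ]
}}

```text
time_s: 1.1
ee_pos: [343.9, -864.0, 185.1]
ee_rot: [179.1, -0.0, 21.7]
force: [0.5, -2.1, -3.0]
gripper_width: 91.2
gripper_force: 0.0
```

```bash
python3 - <<'E'
from h import *
for n,p in(("side",(278,107)),("side",(390,97)),("side",(283,97)),("top",(118,235)),("top",(0,270)),("top",(95,125))): print(n,p,onz(n,p,0).round(0))
print(state()["qpos"].round(1))
S=cv2.imread("pics/side0.png");T=cv2.imread("pics/top0.png")
cv2.imwrite("pics/d.png",np.hstack([cv2.resize(S[0:150,230:400],None,fx=2.8,fy=2.8,interpolation=2)[:420],cv2.resize(T[60:300,0:170],None,fx=1.75,fy=1.75,interpolation=2)]))
E
```

```text
side (278, 107) [488. 363.   0.]
side (390, 97) [839. 445.   0.]
side (283, 97) [499. 406.   0.]
top (118, 235) [487. 345.   0.]
top (0, 270) [405. 653.   0.]
top (95, 125) [789. 415.   0.]
[-69.   60.9  12.7   0.  105.4  -0.7]
```

View pics/d.png

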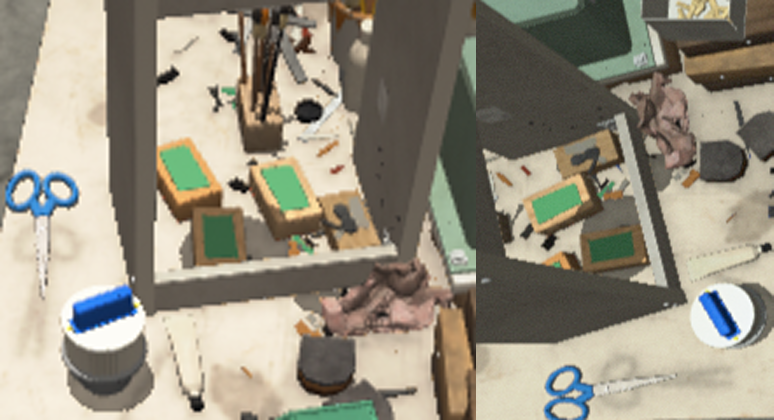

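Right half of the crop: the cupboard's near corner is about 100 mm from the cartridge, so the gripper will clear it. Next I check what happens to the tool's tilt at the end of the arm's reach.

{"name": "servo_tool", "arguments": {
  "rows": [
    [0,0.2,0,0,1],
    [0,0.4,0,0,1],
    [0,0.6,0,0,1],
    [0,0.8,0,0,1],
    [0,1,0,0,1],
    [0,1,0,0,1]
  ]
}}

```text
time_s: 1.6
ee_pos: [354.9, -891.7, 155.9]
ee_rot: [176.1, 0.0, 21.7]
force: [-0.5, 0.4, 0.1]
gripper_width: 91.6
gripper_force: 0.0
```

```bash
python3 -c "
from h import *
s=state();print(s['qpos'].round(1),s['ee_pos'],s['ee_rot'],s['qvel'].round(1))"
```

```text
[-69.   63.   12.3   0.  100.8  -0.7] [ 354.86638245 -891.66507679  155.9112951 ] [1.76112390e+02 2.41439922e-03 2.17002046e+01] [-0.   3.7 -0.1 -0.  -3.4 -0.1]
```

{"name": "servo_tool", "arguments": {
  "rows": [
    [0,0.6,-0.6,0,1],
    [0,1,-1,0,1],
    [0,1,-1,0,1],
    [0,1,-1,0,1],
    [0,1,-1,0,1],
    [0,1,-1,0,1],
    [0,1,-1,0,1],
    [0,1,-1,0,1]
  ]
}}

```text
time_s: 2.27
ee_pos: [346.0, -869.2, 241.4]
ee_rot: [174.1, 0.0, 21.7]
force: [-0.5, 0.4, -0.1]
gripper_width: 91.4
gripper_force: 0.0
```

```bash
python3 -c "
from h import *
s=state();print(s['qpos'].round(1),s['ee_pos'],s['ee_rot'],s['qvel'].round(1))"
```

```text
[-6.900e+01  5.770e+01  1.230e+01  1.000e-01  1.041e+02 -7.000e-01] [ 345.96408177 -869.21200843  241.3545439 ] [1.74081807e+02 7.42888206e-04 2.17053255e+01] [ 0.  -2.5  0.2  0.1  3.  -0.1]
```

{"name": "servo_tool", "arguments": {
  "rows": [
    [0,-0.2,0,0,1],
    [0,-0.4,0,0,1],
    [0,-0.6,0,0,1],
    [0,-0.6,0,0,1]
  ]
}}

```text
time_s: 2.6
ee_pos: [301.6, -757.9, 226.4]
ee_rot: [174.1, -0.0, 21.7]
force: [-0.4, -0.5, 0.9]
gripper_width: 90.9
gripper_force: 0.0
```

```bash
python3 -c "
from h import *
s=state();print(s['qpos'].round(1),s['ee_pos'],s['ee_rot'],s['qvel'].round(1))"
```

```text
[-69.1  38.2  54.5   0.1  81.4  -0.9] [ 301.64866508 -757.89608371  226.44474405] [ 1.74114686e+02 -3.94814930e-04  2.17025853e+01] [-5.000e-01 -6.120e+01  1.241e+02  1.000e-01 -6.420e+01 -7.000e-01]
```

Pressing at the reach limit tilts the tool, and the tilt stays in the commanded pose. I can use this to match the port's 35° slope. First I grasp the cartridge.

```bash
cat >> h.py <<'E'
from scipy.spatial.transform import Rotation as Rot
def go(t):
    s=state();R=Rot.from_euler("xyz",s["ee_rot"],degrees=True).as_matrix()
    d=R.T@(np.array(t)-s["ee_pos"]);print("t",round(s["time_s"],2),"pos",s["ee_pos"].round(1),"rot",s["ee_rot"].round(1),"z",R[:,2].round(3),"q",s["qpos"].round(0),"shift",(d/200).round(3),"n",np.linalg.norm(d).round(0),"F",s["force"].round(1),"w",round(s["gripper_width"],1)); return R
E
python3 - <<'E'
from h import *
go((466,248,300))
E
```

```text
t 2.6 pos [ 301.6 -757.9  226.4] rot [174.1  -0.   21.7] z [ 0.038 -0.095 -0.995] q [-69.  38.  55.   0.  81.  -1.] shift [ 2.623 -4.308 -0.814] n 1022.0 F [-0.4 -0.5  0.9] w 90.9
```

{"name": "servo_tool", "arguments": {
  "rows": [
    [0.1,-0.16,-0.08,0,1],
    [0.2,-0.32,-0.16,0,1],
    [0.3,-0.48,-0.19,0,1],
    [0.4,-0.64,-0.19,0,1],
    [0.5,-0.8,-0.19,0,1],
    [0.6,-0.96,-0.19,0,1]
  ]
}}

```text
time_s: 3.1
ee_pos: [341.4, -531.4, 246.4]
ee_rot: [174.1, -0.0, 21.7]
force: [0.5, 0.7, 0.3]
gripper_width: 91.2
gripper_force: 0.0
```

{"name": "servo_tool", "arguments": {
  "rows": [
    [0.1,-0.16,-0.08,0,1],
    [0.2,-0.32,-0.16,0,1],
    [0.3,-0.48,-0.19,0,1],
    [0.4,-0.64,-0.19,0,1],
    [0.5,-0.8,-0.19,0,1],
    [0.6,-0.96,-0.19,0,1]
  ]
}}

```text
time_s: 3.6
ee_pos: [380.9, -306.1, 264.8]
ee_rot: [174.1, -0.0, 21.7]
force: [0.0, -0.2, 0.2]
gripper_width: 91.3
gripper_force: 0.0
```

{"name": "servo_tool", "arguments": {
  "rows": [
    [0.1,-0.16,-0.08,0,1],
    [0.2,-0.32,-0.16,0,1],
    [0.3,-0.48,-0.19,0,1],
    [0.4,-0.64,-0.19,0,1],
    [0.5,-0.8,-0.19,0,1],
    [0.6,-0.96,-0.19,0,1]
  ]
}}

```text
time_s: 4.1
ee_pos: [420.4, -80.5, 283.2]
ee_rot: [174.1, -0.1, 21.7]
force: [1.4, -1.6, 0.4]
gripper_width: 91.0
gripper_force: 0.0
```

{"name": "servo_tool", "arguments": {
  "rows": [
    [0.1,-0.16,-0.08,-0.07,1],
    [0.2,-0.32,-0.16,-0.14,1],
    [0.3,-0.48,-0.19,-0.22,1],
    [0.4,-0.64,-0.19,-0.22,1],
    [0.5,-0.8,-0.19,-0.22,1],
    [0.6,-0.96,-0.19,-0.22,1],
    [0.6,-0.96,-0.19,-0.22,1]
  ]
}}

```text
time_s: 4.68
ee_pos: [460.6, 149.0, 299.9]
ee_rot: [174.7, 1.9, 41.8]
force: [-0.2, -0.6, 1.2]
gripper_width: 91.1
gripper_force: 0.0
```

```bash
python3 - <<'E'
from h import *
go((466,248,180))
E
```

```text
t 4.68 pos [460.6 149.  299.9] rot [174.7   1.9  41.8] z [ 0.038 -0.091 -0.995] q [20.  7. 92. -6. 80. 70.] shift [ 0.37  -0.404  0.552] n 156.0 F [-0.2 -0.6  1.2] w 91.1
```

{"name": "servo_tool", "arguments": {
  "rows": [
    [0.1,-0.11,0.1,0,1],
    [0.2,-0.22,0.25,0,1],
    [0.3,-0.33,0.4,0,1],
    [0.37,-0.405,0.55,0,1],
    [0.37,-0.405,0.55,0,1]
  ]
}}

```text
time_s: 5.1
ee_pos: [462.7, 242.8, 175.0]
ee_rot: [174.7, 2.6, 41.6]
force: [-1.3, -0.0, 0.3]
gripper_width: 91.2
gripper_force: 0.0
```

```bash
python3 - <<'E'
from h import *
go((466,248,106))
for n in("side","top"):
    im=vision.grab_frame(n); cv2.imwrite(f"pics/{n}1.png",im[:,:,::-1])
S=cv2.imread("pics/side1.png");T=cv2.imread("pics/top1.png")
cv2.imwrite("pics/e.png",np.hstack([cv2.resize(S[40:180,200:340],None,fx=2.8,fy=2.8,interpolation=2),cv2.resize(T[180:320,60:200],None,fx=2.8,fy=2.8,interpolation=2)]))
E
```

```text
t 5.1 pos [462.7 242.8 175. ] rot [174.7   2.6  41.6] z [ 0.028 -0.099 -0.995] q [30. 16. 99. -6. 66. 81.] shift [ 0.045 -0.04   0.341] n 69.0 F [-1.3 -0.   0.3] w 91.2
```

View pics/e.png

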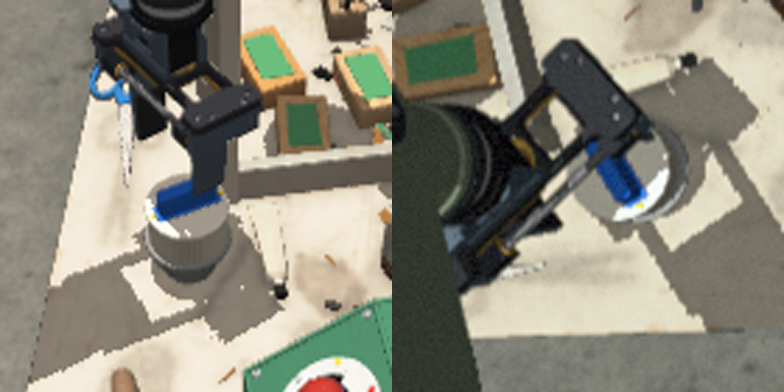

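The crop shows the fingers straddling the blue rib, so I descend and grip.

{"name": "servo_tool", "arguments": {
  "rows": [
    [0.03,-0.03,0.16,0,1],
    [0.045,-0.04,0.3,0,1],
    [0.045,-0.04,0.34,0,1],
    [0.045,-0.04,0.34,0,0.5],
    [0.045,-0.04,0.34,0,0.1],
    [0.045,-0.04,0.34,0,0.1],
    [0.045,-0.04,0.34,0,0.1],
    [0.045,-0.04,0.34,0,0.1],
    [0.045,-0.04,0.34,0,0.1],
    [0.045,-0.04,0.34,0,0.1]
  ],
  "force": 25
}}

```text
time_s: 6.03
ee_pos: [469.9, 247.6, 113.0]
ee_rot: [174.5, 1.9, 41.4]
force: [0.5, 0.4, -0.3]
gripper_width: 47.6
gripper_force: 0.0
```

```bash
python3 - <<'E'
from h import *
go((500,220,450))
E
```

```text
t 6.03 pos [469.9 247.6 113. ] rot [174.5   1.9  41.4] z [ 0.039 -0.094 -0.995] q [ 30.  20. 103.  -7.  58.  82.] shift [-0.035  0.364 -1.657] n 339.0 F [ 0.5  0.4 -0.3] w 47.6
```

{"name": "servo_tool", "arguments": {
  "rows": [
    [-0.013,0.01,0.03,0,0.1],
    [-0.013,0.01,0.03,0,0],
    [-0.013,0.01,0.03,0,0],
    [-0.013,0.01,0.03,0,0],
    [-0.013,0.01,0.03,0,0],
    [-0.013,0.01,0.03,0,0],
    [-0.013,0.01,0.03,0,0],
    [-0.013,0.01,0.03,0,0]
  ],
  "force": 25
}}

```text
time_s: 6.7
ee_pos: [469.2, 244.0, 106.9]
ee_rot: [174.5, 2.0, 41.4]
force: [-1.7, 1.4, 2.7]
gripper_width: 17.3
gripper_force: 24.8
```

```bash
python3 - <<'E'
from h import *
go((500,220,450))
E
```

```text
t 6.7 pos [469.2 244.  106.9] rot [174.5   2.   41.4] z [ 0.038 -0.094 -0.995] q [ 30.  20. 104.  -7.  57.  82.] shift [-0.023  0.354 -1.689] n 345.0 F [-1.7  1.4  2.7] w 17.3
```

{"name": "servo_tool", "arguments": {
  "rows": [
    [0,0.02,-0.1,0,0],
    [0,0.04,-0.25,0,0],
    [0,0.08,-0.43,0,0],
    [0,0.12,-0.62,-0.08,0],
    [0,0.16,-0.8,-0.16,0],
    [0,0.2,-0.98,-0.24,0],
    [0,0.2,-0.98,-0.32,0],
    [0,0.2,-0.98,-0.38,0],
    [0,0.2,-0.98,-0.38,0]
  ],
  "force": 30
}}

```text
time_s: 7.45
ee_pos: [488.5, 231.9, 305.4]
ee_rot: [176.5, 4.8, 75.6]
force: [-0.5, 0.0, -3.2]
gripper_width: 15.3
gripper_force: 30.0
```

```bash
python3 - <<'E'
from h import *
go((500,220,600))
im=vision.grab_frame("side"); cv2.imwrite("pics/s2.png",im[:,:,::-1])
E
```

```text
t 7.45 pos [488.5 231.9 305.4] rot [176.5   4.8  75.6] z [ 0.038 -0.096 -0.995] q [28. 13. 84. -6. 83. 43.] shift [-0.166  0.159 -1.457] n 295.0 F [-0.5  0.  -3.2] w 15.3
```

View pics/s2.png

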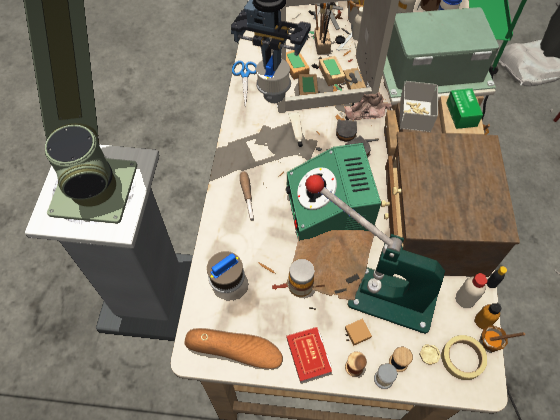

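The cartridge is held and hangs clear at (273,75) in the side view. Next I fit a simple planar arm model to plan the tilting stretch.

```bash
python3 - <<'E'
from h import *
from scipy.optimize import least_squares
D=[(18.35,89.70,72.04,574.5,213.2),(57.7,12.3,104.1,935.5,241.4),(38.2,54.5,81.4,815.7,226.4),(63,12.3,100.8,959.7,155.9),(60.9,12.7,105.4,929.9,185.1)]
s=np.sin;c=np.cos;r=np.radians
def f(p,q=None):
    o=[]
    for a,b,g,R,Z in D:
        A,B,G=r(a),r(a+b+p[5]),r(a+b+g);o+=[p[0]+p[1]*s(A)+p[2]*s(B)+p[3]*s(G)-R,p[4]+p[1]*c(A)+p[2]*c(B)+p[3]*c(G)-Z]
    return o
k=least_squares(f,[0,420,400,250,200,0]);print(k.x.round(1),np.round(k.fun,1))
p=k.x
for q2 in(15,20,25,30,35,40):
  for th in(6,35): print(q2,th,"r",round(p[0]+p[1]*s(r(q2))+p[2]*s(r(q2+12.3+p[5]))+p[3]*s(r(th))),"z",round(p[4]+p[1]*c(r(q2))+p[2]*c(r(q2+12.3+p[5]))-p[3]*c(r(th))))
go((620,300,600))
E
```

```text
[  4.1 588.9 415.3 338.4 147.1   3.8] [-0.   0.   0.  -0.3  0.  -0.  -0.  -0.4  0.   0.7]
15 6 r 406 z 735
15 35 r 565 z 794
20 6 r 486 z 700
20 35 r 644 z 759
25 6 r 561 z 657
25 35 r 720 z 717
30 6 r 633 z 609
30 35 r 792 z 668
35 6 r 700 z 554
35 35 r 859 z 613
40 6 r 763 z 493
40 35 r 921 z 553
t 7.5 pos [488.3 231.9 304.8] rot [176.6   4.8  75.4] z [ 0.037 -0.096 -0.995] q [28. 13. 84. -6. 83. 43.] shift [ 0.37   0.641 -1.477] n 330.0 F [-1.2 -0.1 -3.3] w 16.1
```

{"name": "servo_tool", "arguments": {
  "rows": [
    [0,0.02,-0.18,0,0],
    [-0.01,0.04,-0.38,0,0],
    [-0.02,0.06,-0.58,0,0],
    [-0.02,0.08,-0.78,0,0],
    [-0.02,0.08,-0.85,0,0]
  ],
  "force": 35
}}

```text
time_s: 7.92
ee_pos: [497.7, 241.0, 480.9]
ee_rot: [176.2, 4.4, 75.3]
force: [1.2, 0.5, -2.1]
gripper_width: 16.1
gripper_force: 35.0
```

{"name": "servo_tool", "arguments": {
  "rows": [
    [0,0.02,-0.2,0,0],
    [-0.01,0.04,-0.4,0,0],
    [-0.02,0.06,-0.6,0,0],
    [-0.02,0.08,-0.8,0,0]
  ]
}}

```text
time_s: 8.25
ee_pos: [504.6, 246.4, 619.9]
ee_rot: [176.3, 4.7, 75.4]
force: [1.8, -0.2, -0.7]
gripper_width: 16.5
gripper_force: 35.0
```

{"name": "servo_tool", "arguments": {
  "rows": [
    [0.06,0.1,-0.18,0,0],
    [0.12,0.2,-0.36,0,0],
    [0.18,0.3,-0.54,0,0],
    [0.24,0.4,-0.72,0,0],
    [0.28,0.47,-0.9,0,0]
  ]
}}

```text
time_s: 8.67
ee_pos: [511.9, 245.7, 633.6]
ee_rot: [175.3, 4.0, 75.6]
force: [-0.0, 0.3, -2.5]
gripper_width: 15.9
gripper_force: 35.0
```

```bash
python3 - <<'E'
from h import *
go((620,300,600))
E
```

```text
t 8.67 pos [511.9 245.7 633.6] rot [175.3   4.   75.6] z [ 0.062 -0.087 -0.994] q [ 28.  28.  12.  -9. 139.  35.] shift [0.408 0.443 0.177] n 126.0 F [-0.   0.3 -2.5] w 15.9
```

{"name": "servo_tool", "arguments": {
  "rows": [
    [0.13,0.15,-0.06,0,0],
    [0.26,0.3,-0.12,0,0],
    [0.39,0.46,-0.18,0,0],
    [0.52,0.61,-0.24,0,0],
    [0.65,0.76,-0.3,0,0]
  ]
}}

```text
time_s: 9.08
ee_pos: [572.5, 276.8, 588.6]
ee_rot: [174.4, 3.3, 75.7]
force: [0.2, 1.0, -3.8]
gripper_width: 16.0
gripper_force: 35.0
```

```bash
python3 - <<'E'
from h import *
go((620,300,600))
E
```

```text
t 9.08 pos [572.5 276.8 588.6] rot [174.4   3.3  75.7] z [ 0.081 -0.08  -0.994] q [ 28.  32.  12.  -9. 133.  36.] shift [ 0.167  0.207 -0.047] n 54.0 F [ 0.2  1.  -3.8] w 16.0
```

{"name": "servo_tool", "arguments": {
  "rows": [
    [0.13,0.15,-0.15,0,0],
    [0.26,0.3,-0.3,0,0],
    [0.39,0.46,-0.46,0,0],
    [0.52,0.61,-0.61,0,0],
    [0.65,0.76,-0.76,0,0]
  ]
}}

```text
time_s: 9.5
ee_pos: [592.4, 292.2, 575.8]
ee_rot: [173.2, 2.4, 75.8]
force: [-0.9, -0.3, -2.9]
gripper_width: 15.8
gripper_force: 35.0
```

```bash
python3 - <<'E'
from h import *
go((620,300,600))
E
```

```text
t 9.5 pos [592.4 292.2 575.8] rot [173.2   2.4  75.8] z [ 0.104 -0.07  -0.992] q [ 28.  33.  12.  -8. 131.  37.] shift [ 0.067  0.138 -0.109] n 38.0 F [-0.9 -0.3 -2.9] w 15.8
```

{"name": "servo_tool", "arguments": {
  "rows": [
    [0.06,0.1,-0.2,0,0],
    [0.12,0.2,-0.4,0,0],
    [0.18,0.3,-0.6,0,0],
    [0.24,0.4,-0.8,0,0],
    [0.32,0.5,-1,0,0],
    [0.32,0.5,-1,0,0],
    [0.32,0.5,-1,0,0],
    [0.32,0.5,-1,0,0],
    [0.32,0.5,-1,0,0],
    [0.32,0.5,-1,0,0]
  ]
}}

```text
time_s: 10.33
ee_pos: [571.3, 279.6, 602.2]
ee_rot: [172.1, 1.6, 75.9]
force: [-1.0, -1.0, -2.5]
gripper_width: 15.6
gripper_force: 35.0
```

```bash
python3 - <<'E'
from h import *
go((620,300,600))
E
```

```text
t 10.33 pos [571.3 279.6 602.2] rot [172.1   1.6  75.9] z [ 0.126 -0.061 -0.99 ] q [ 28.  31.  12.  -9. 132.  36.] shift [0.158 0.209 0.036] n 53.0 F [-1.  -1.  -2.5] w 15.6
```

{"name": "servo_tool", "arguments": {
  "rows": [
    [0.32,0.5,-1,0,0]
  ]
}}

```text
time_s: 10.42
ee_pos: [569.8, 278.8, 608.4]
ee_rot: [171.3, 1.1, 76.0]
force: [0.5, -0.1, -3.3]
gripper_width: 15.9
gripper_force: 35.0
```

{"name": "servo_tool", "arguments": {
  "rows": [
    [0.32,0.5,-1,0,0]
  ]
}}

```text
time_s: 10.5
ee_pos: [565.6, 276.7, 619.2]
ee_rot: [170.1, 0.2, 76.1]
force: [-0.2, -0.0, -2.2]
gripper_width: 15.6
gripper_force: 35.0
```

{"name": "servo_tool", "arguments": {
  "rows": [
    [0.32,0.5,-1,0,0]
  ]
}}

```text
time_s: 10.58
ee_pos: [561.1, 274.7, 629.9]
ee_rot: [169.0, -0.6, 76.3]
force: [0.6, -0.3, -3.4]
gripper_width: 15.9
gripper_force: 35.0
```

{"name": "servo_tool", "arguments": {
  "rows": [
    [0.32,0.5,-1,0,0]
  ]
}}

```text
time_s: 10.67
ee_pos: [556.7, 272.8, 639.9]
ee_rot: [167.9, -1.4, 76.4]
force: [0.4, 0.3, -2.7]
gripper_width: 15.8
gripper_force: 35.0
```

```bash
python3 - <<'E'
from h import *
go((620,300,600))
E
```

```text
t 10.67 pos [556.7 272.8 639.9] rot [167.9  -1.4  76.4] z [ 0.21  -0.026 -0.977] q [ 29.  28.  12.  -9. 130.  36.] shift [0.202 0.227 0.258] n 80.0 F [ 0.4  0.3 -2.7] w 15.8
```

{"name": "servo_tool", "arguments": {
  "rows": [
    [0.65,0.5,-0.8,0,0]
  ]
}}

```text
time_s: 10.75
ee_pos: [555.7, 280.6, 644.8]
ee_rot: [166.7, -2.2, 76.5]
force: [-1.2, -0.4, -2.8]
gripper_width: 16.4
gripper_force: 35.0
```

{"name": "servo_tool", "arguments": {
  "rows": [
    [0.65,0.5,-0.8,0,0]
  ]
}}

```text
time_s: 10.83
ee_pos: [556.3, 291.5, 646.9]
ee_rot: [165.7, -2.9, 76.8]
force: [0.4, -0.4, -2.6]
gripper_width: 15.3
gripper_force: 35.0
```

{"name": "servo_tool", "arguments": {
  "rows": [
    [0.65,0.5,-0.8,0,0]
  ]
}}

```text
time_s: 10.92
ee_pos: [556.1, 301.1, 649.8]
ee_rot: [164.8, -3.6, 77.0]
force: [0.1, -0.6, -2.9]
gripper_width: 16.1
gripper_force: 35.0
```

{"name": "servo_tool", "arguments": {
  "rows": [
    [0.65,0.5,-0.8,0,0]
  ]
}}

```text
time_s: 11.0
ee_pos: [555.0, 309.6, 653.8]
ee_rot: [163.8, -4.4, 77.3]
force: [-0.7, -0.7, -2.7]
gripper_width: 16.0
gripper_force: 35.0
```

{"name": "servo_tool", "arguments": {
  "rows": [
    [0.65,0.5,-0.8,0,0]
  ]
}}

```text
time_s: 11.08
ee_pos: [553.3, 317.4, 658.9]
ee_rot: [162.7, -5.2, 77.5]
force: [-0.2, 0.2, -3.9]
gripper_width: 15.5
gripper_force: 35.0
```

{"name": "servo_tool", "arguments": {
  "rows": [
    [0.65,0.5,-0.8,0,0]
  ]
}}

```text
time_s: 11.17
ee_pos: [551.1, 324.6, 664.7]
ee_rot: [161.6, -6.0, 77.8]
force: [0.9, -1.4, -2.5]
gripper_width: 16.2
gripper_force: 35.0
```

```bash
python3 - <<'E'
from h import *
R=go((620,300,600));print(R.round(2))
E
```

```text
t 11.17 pos [551.1 324.6 664.7] rot [161.6  -6.   77.8] z [ 0.329  0.03  -0.944] q [ 34.  26.  12. -11. 124.  40.] shift [-0.081  0.244  0.415] n 98.0 F [ 0.9 -1.4 -2.5] w 16.2
[[ 0.21  0.92  0.33]
 [ 0.97 -0.23  0.03]
 [ 0.1   0.31 -0.94]]
```

{"name": "servo_tool", "arguments": {
  "rows": [
    [0.35,0.75,-0.55,0,0]
  ]
}}

```text
time_s: 11.25
ee_pos: [559.0, 321.6, 669.8]
ee_rot: [160.5, -6.9, 78.3]
force: [0.1, -0.2, -2.4]
gripper_width: 15.7
gripper_force: 35.0
```

{"name": "servo_tool", "arguments": {
  "rows": [
    [0.35,0.75,-0.55,0,0]
  ]
}}

```text
time_s: 11.33
ee_pos: [569.4, 315.5, 674.0]
ee_rot: [159.3, -7.6, 78.4]
force: [0.8, -0.1, -2.6]
gripper_width: 15.5
gripper_force: 35.0
```

{"name": "servo_tool", "arguments": {
  "rows": [
    [0.35,0.75,-0.55,0,0]
  ]
}}

```text
time_s: 11.42
ee_pos: [578.1, 310.4, 678.7]
ee_rot: [158.2, -8.4, 78.6]
force: [0.5, -0.6, -3.1]
gripper_width: 15.9
gripper_force: 35.0
```

{"name": "servo_tool", "arguments": {
  "rows": [
    [0.35,0.75,-0.55,0,0]
  ]
}}

```text
time_s: 11.5
ee_pos: [585.5, 305.6, 684.3]
ee_rot: [157.0, -9.2, 78.9]
force: [0.8, -0.5, -2.8]
gripper_width: 15.9
gripper_force: 35.0
```

{"name": "servo_tool", "arguments": {
  "rows": [
    [0.35,0.75,-0.55,0,0]
  ]
}}

```text
time_s: 11.58
ee_pos: [592.0, 301.2, 690.7]
ee_rot: [155.8, -10.0, 79.2]
force: [-0.1, -0.1, -2.8]
gripper_width: 15.8
gripper_force: 35.0
```

{"name": "servo_tool", "arguments": {
  "rows": [
    [0.35,0.75,-0.55,0,0]
  ]
}}

```text
time_s: 11.67
ee_pos: [597.5, 297.1, 697.7]
ee_rot: [154.5, -10.8, 79.6]
force: [-0.1, 1.1, -2.5]
gripper_width: 15.3
gripper_force: 35.0
```

```bash
python3 - <<'E'
from h import *
R=go((620,300,600));print(R.round(2))
E
```

```text
t 11.67 pos [597.5 297.1 697.7] rot [154.5 -10.8  79.6] z [ 0.454  0.088 -0.887] q [ 30.  25.  12. -10. 116.  36.] shift [-0.057 -0.112  0.485] n 100.0 F [-0.1  1.1 -2.5] w 15.3
[[ 0.18  0.87  0.45]
 [ 0.97 -0.24  0.09]
 [ 0.19  0.42 -0.89]]
```

{"name": "servo_tool", "arguments": {
  "rows": [
    [0.5,0.65,-0.55,0,0]
  ]
}}

```text
time_s: 11.75
ee_pos: [599.9, 298.8, 704.9]
ee_rot: [153.2, -11.6, 79.9]
force: [0.4, -0.0, -3.6]
gripper_width: 15.9
gripper_force: 35.0
```

{"name": "servo_tool", "arguments": {
  "rows": [
    [0.5,0.65,-0.5,0,0]
  ]
}}

```text
time_s: 11.83
ee_pos: [602.2, 303.0, 711.5]
ee_rot: [151.9, -12.4, 80.4]
force: [-0.6, -0.2, -3.1]
gripper_width: 15.8
gripper_force: 35.0
```

{"name": "servo_tool", "arguments": {
  "rows": [
    [0.5,0.65,-0.5,0,0]
  ]
}}

```text
time_s: 11.92
ee_pos: [604.6, 306.5, 718.1]
ee_rot: [150.6, -13.2, 80.9]
force: [0.1, -0.5, -3.8]
gripper_width: 16.1
gripper_force: 35.0
```

{"name": "servo_tool", "arguments": {
  "rows": [
    [0.5,0.65,-0.5,0,0]
  ]
}}

```text
time_s: 12.0
ee_pos: [606.3, 309.3, 725.3]
ee_rot: [149.2, -14.0, 81.4]
force: [-0.3, -1.0, -2.8]
gripper_width: 15.9
gripper_force: 35.0
```

```bash
python3 - <<'E'
from h import *
R=go((620,300,600));print(R.round(3))
for n in("side","top"):
    im=vision.grab_frame(n); cv2.imwrite(f"pics/{n}3.png",im[:,:,::-1])
S=cv2.imread("pics/side3.png");p=px("side",(590,290,690)).astype(int);print(p,px("top",(590,290,690)))
cv2.imwrite("pics/f.png",cv2.resize(S[max(0,p[1]-110):p[1]+110,max(0,p[0]-130):p[0]+130],None,fx=2.7,fy=2.7,interpolation=2))
E
```

```text
t 12.0 pos [606.3 309.3 725.3] rot [149.2 -14.   81.4] z [ 0.537  0.129 -0.834] q [ 31.  24.  12. -10. 111.  37.] shift [-0.186 -0.242  0.553] n 126.0 F [-0.3 -1.  -2.8] w 15.9
[[ 0.145  0.831  0.537]
 [ 0.96  -0.25   0.129]
 [ 0.241  0.496 -0.834]]
[324 -93] [-128.02738361   81.93645808]
```

View pics/f.png

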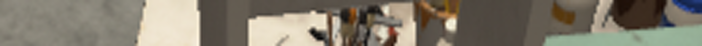

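The tilt is now about 33.5° and heads the right way, but the hand is out of view up there. I move on to the pre-insertion point on the port axis.

```bash
python3 - <<'E'
from h import *
go((545,-24,245))
E
```

```text
t 12.1 pos [605.3 309.1 726.4] rot [149.2 -14.   81.4] z [ 0.537  0.129 -0.833] q [ 31.  24.  12. -10. 112.  37.] shift [-2.224 -1.03   1.629] n 588.0 F [-0.8 -0.6 -3.4] w 15.8
```

{"name": "servo_tool", "arguments": {
  "rows": [
    [-0.12,-0.05,0.09,0,0],
    [-0.27,-0.12,0.2,0,0],
    [-0.43,-0.2,0.31,0,0],
    [-0.59,-0.27,0.43,0,0],
    [-0.74,-0.34,0.54,0,0]
  ]
}}

```text
time_s: 12.52
ee_pos: [587.7, 213.7, 587.9]
ee_rot: [149.4, -13.9, 81.4]
force: [1.3, 0.3, -2.7]
gripper_width: 15.5
gripper_force: 35.0
```

{"name": "servo_tool", "arguments": {
  "rows": [
    [-0.15,-0.07,0.11,0,0],
    [-0.3,-0.14,0.22,0,0],
    [-0.45,-0.21,0.33,0,0],
    [-0.6,-0.28,0.44,0,0],
    [-0.74,-0.34,0.54,0,0]
  ]
}}

```text
time_s: 12.93
ee_pos: [566.9, 102.0, 427.7]
ee_rot: [149.5, -13.8, 81.3]
force: [1.1, 0.3, -3.4]
gripper_width: 15.4
gripper_force: 35.0
```

{"name": "servo_tool", "arguments": {
  "rows": [
    [-0.15,-0.07,0.11,0,0],
    [-0.3,-0.14,0.22,0,0],
    [-0.45,-0.21,0.33,0,0],
    [-0.6,-0.28,0.44,0.02,0],
    [-0.74,-0.34,0.54,0.02,0],
    [-0.74,-0.34,0.54,0.02,0],
    [-0.74,-0.34,0.54,0.02,0]
  ]
}}

```text
time_s: 13.52
ee_pos: [546.9, -8.9, 268.8]
ee_rot: [150.0, -14.8, 79.6]
force: [0.6, -0.3, -1.7]
gripper_width: 15.6
gripper_force: 35.0
```

```bash
python3 - <<'E'
from h import *
R=go((554.5,-24,228.6));print(R.round(3))
for n in("side","top"):
    im=vision.grab_frame(n); cv2.imwrite(f"pics/{n}4.png",im[:,:,::-1])
S=cv2.imread("pics/side4.png");T=cv2.imread("pics/top4.png")
cv2.imwrite("pics/g.png",np.hstack([cv2.resize(S[100:240,220:360],None,fx=2.8,fy=2.8,interpolation=2),cv2.resize(T[90:230,190:330],None,fx=2.8,fy=2.8,interpolation=2)]))
E
```

```text
t 13.52 pos [546.9  -8.9 268.8] rot [150.  -14.8  79.6] z [ 0.532  0.127 -0.838] q [-10.  -0. 113.  20.  38.  -8.] shift [-0.116 -0.044  0.179] n 44.0 F [ 0.6 -0.3 -1.7] w 15.6
[[ 0.175  0.829  0.532]
 [ 0.951 -0.282  0.127]
 [ 0.255  0.483 -0.838]]
```

View pics/g.png

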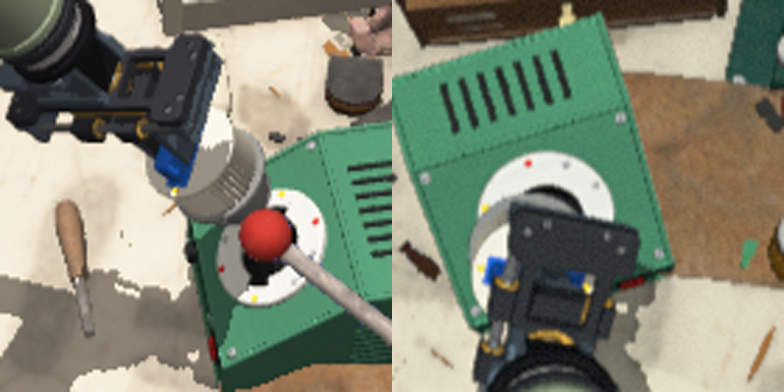

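The side view shows the cartridge tilted parallel to the port axis, up-slope of the ring at about (297,160), and the red ball on the press clear of it. In the top view the two yellow arrow tips are visible near (224,186) and (260,192). I use them to find the cartridge's offset in the hand.

```bash
python3 - <<'E'
from h import *
S=cv2.imread("pics/side4.png")[:,:,::-1].copy();T=cv2.imread("pics/top4.png")[:,:,::-1].copy()
s=state();R=Rot.from_euler("xyz",s["ee_rot"],degrees=True).as_matrix();p=s["ee_pos"]
Y={}
for n,im,(x0,y0,x1,y1) in(("side",S,(265,140,300,185)),("top",T,(190,150,290,215))):
    Y[n]=[(b[0]+[x0,y0],int(b[1])) for b in blobs(im[y0:y1,x0:x1],(20,110,110),(36,255,255),2)]
    print(n,[(a.round(1).tolist(),k) for a,k in Y[n]])
for a,_ in Y["side"]:
    for b,_ in Y["top"]:
        P,e=tri(a,b);print(a,b,"tool frame",(R.T@(P-p)).round(1),"err",round(e,1))
for z in(0,8,15):
    print(z,[ (R.T@(onplane("top",b,p+R[:,2]*z,R[:,2])-p)).round(1) for b,_ in Y["top"]])
E
```

```text
side [([282.0, 167.5], 4)]
top [([222.6, 164.2], 5), ([221.5, 185.5], 4), ([230.7, 191.6], 14), ([258.9, 192.4], 7), ([267.5, 197.5], 4), ([258.5, 200.5], 6), ([246.8, 209.7], 44), ([222.7, 213.3], 3)]
[282.  167.5] [222.6 164.2] tool frame [  9.7 -11.3  65.4] err 87.7
[282.  167.5] [221.5 185.5] tool frame [ 14.4 -60.  104.1] err 48.8
[282.  167.5] [230.7 191.6] tool frame [  0.6 -54.3  85.5] err 27.9
[282.  167.5] [258.9 192.4] tool frame [-38.8  -2.8   9.3] err 3.1
[282.  167.5] [267.5 197.5] tool frame [-49.8   4.7  -9.7] err 12.5
[282.  167.5] [258.5 200.5] tool frame [-38.8 -15.6  14.7] err 11.8
[282.  167.5] [246.8 209.7] tool frame [-23.5 -52.4  51.7] err 21.6
[282.  167.5] [222.7 213.3] tool frame [  14.2 -114.2  132.3] err 10.7
0 [array([44.6, 45.1,  0. ]), array([38.3,  2.1, -0. ]), array([18.4, -6.9, -0. ]), array([-36.1,   2.3,   0. ]), array([-55.6,  -5.1,  -0. ]), array([-39.4, -14.9,   0. ]), array([-21. , -39.2,   0. ]), array([ 24.5, -56.1,   0. ])]
8 [array([44.1, 42.4,  8. ]), array([37.7, -1. ,  8. ]), array([ 17.5, -10.2,   8. ]), array([-37.6,  -0.9,   8. ]), array([-57.3,  -8.3,   8. ]), array([-40.9, -18.3,   8. ]), array([-22.3, -42.8,   8. ]), array([ 23.7, -59.9,   8. ])]
15 [array([43.6, 40. , 15. ]), array([37.1, -3.8, 15. ]), array([ 16.8, -13.1,  15. ]), array([-38.9,  -3.7,  15. ]), array([-58.7, -11.2,  15. ]), array([-42.3, -21.3,  15. ]), array([-23.4, -46. ,  15. ]), array([ 23. , -63.3,  15. ])]
```

```bash
cat >> h.py <<'E'
C=np.array([627.3,-3.5,120.5]);y_=np.radians(15.9);t_=np.radians(35)
H=np.array([np.cos(y_),np.sin(y_),0]);Z=np.array([0,0,1.])
xp=H*np.cos(t_)+Z*np.sin(t_);yp=np.cross(Z,H);zp=np.cross(xp,yp)
def foot(h,off=1.8):
    s=state();R=Rot.from_euler("xyz",s["ee_rot"],degrees=True).as_matrix()
    f=s["ee_pos"]+R@[off,0,107]-C;B=np.c_[xp,yp,zp]
    print("foot in port",(B.T@f).round(1),"alpha",np.degrees(np.arctan2(R[:,0]@yp,R[:,0]@xp)).round(1),"toolz in port",(B.T@R[:,2]).round(3),"F port",(B.T@s["force"]).round(1),"T",s["torque"].round(1))
    return go(C+zp*h-R@[off,0,107])
E
python3 -c "
from h import *
foot(15);R=foot(-38);print('inward 10mm',(R.T@-zp*0.05).round(4))"
```

```text
foot in port [23.2 15.9 61.5] alpha 60.3 toolz in port [-0.026 -0.025 -0.999] F port [-1.2  0.4 -1.8] T [-0.2  0.6  0. ]
t 13.62 pos [549.5  -7.9 272.9] rot [149.6 -14.8  79.8] z [ 0.538  0.127 -0.833] q [-10.  -0. 112.  20.  38.  -8.] shift [-0.119 -0.059  0.237] n 54.0 F [-0.   0.4 -2.2] w 15.9
foot in port [23.2 15.9 61.5] alpha 60.3 toolz in port [-0.026 -0.025 -0.999] F port [-1.2  0.4 -1.8] T [-0.2  0.6  0. ]
t 13.62 pos [549.5  -7.9 272.9] rot [149.6 -14.8  79.8] z [ 0.538  0.127 -0.833] q [-10.  -0. 112.  20.  38.  -8.] shift [-0.109 -0.056  0.502] n 103.0 F [-0.   0.4 -2.2] w 15.9
inward 10mm [0.0017 0.0005 0.05  ]
```

{"name": "servo_tool", "arguments": {
  "rows": [
    [-0.05,-0.02,0.08,0,0],
    [-0.1,-0.05,0.16,0,0],
    [-0.12,-0.06,0.235,0,0],
    [-0.12,-0.06,0.235,0,0],
    [-0.12,-0.06,0.235,0,0]
  ]
}}

```text
time_s: 14.03
ee_pos: [560.4, -20.8, 221.3]
ee_rot: [149.6, -14.8, 79.8]
force: [-0.0, -0.0, -2.1]
gripper_width: 15.4
gripper_force: 35.0
```

```bash
python3 -c "
from h import *
foot(15)
for n in('side','top'):
    im=vision.grab_frame(n); cv2.imwrite(f'pics/{n}5.png',im[:,:,::-1])
foot(-15)
S=cv2.imread('pics/side5.png');T=cv2.imread('pics/top5.png')
cv2.imwrite('pics/i.png',np.hstack([cv2.resize(S[130:230,250:350],None,fx=4,fy=4,interpolation=2),cv2.resize(T[110:210,190:290],None,fx=4,fy=4,interpolation=2)]))"
```

```text
foot in port [-0.8  0.7 15.1] alpha 60.4 toolz in port [-0.027 -0.024 -0.999] F port [-1.2 -0.  -1.7] T [-0.2  0.6 -0. ]
t 14.03 pos [560.4 -20.8 221.3] rot [149.6 -14.8  79.8] z [ 0.536  0.128 -0.834] q [-11.   4. 116.  26.  32. -16.] shift [-0.001  0.005  0.001] n 1.0 F [-0.  -0.  -2.1] w 15.4
foot in port [ 0.2  0.2 15.9] alpha 60.4 toolz in port [-0.025 -0.025 -0.999] F port [-1.4 -0.  -2.4] T [-0.2  0.6 -0. ]
t 14.13 pos [560.7 -21.1 222.3] rot [149.5 -14.8  79.9] z [ 0.538  0.127 -0.833] q [-11.   3. 116.  26.  32. -16.] shift [0.004 0.001 0.155] n 31.0 F [ 0.2  0.  -2.8] w 15.7
```

View pics/i.png

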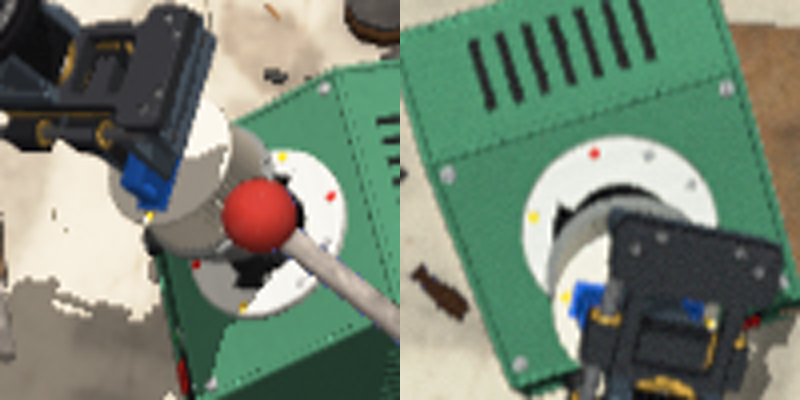

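The side view shows the foot just above the bore and the slots in line with the rib. I insert straight along the axis.

{"name": "servo_tool", "arguments": {
  "rows": [
    [0.001,0,0.05,0,0],
    [0.002,0,0.09,0,0],
    [0.003,0.001,0.13,0,0],
    [0.004,0.001,0.155,0,0],
    [0.004,0.001,0.155,0,0]
  ]
}}

```text
time_s: 14.55
ee_pos: [577.6, -16.8, 194.0]
ee_rot: [149.7, -14.8, 79.7]
force: [3.0, 1.4, -2.6]
gripper_width: 16.2
gripper_force: 35.0
```

```bash
python3 -c "
from h import *
foot(-28)"
```

```text
foot in port [ -2.1  -0.3 -17.3] alpha 60.2 toolz in port [-0.028 -0.024 -0.999] F port [ 1.2  0.6 -4. ] T [ 0.2 -0.1  0.1]
t 14.55 pos [577.6 -16.8 194. ] rot [149.7 -14.8  79.7] z [ 0.536  0.127 -0.835] q [-10.   7. 117.  28.  28. -18.] shift [0.008 0.009 0.053] n 11.0 F [ 3.   1.4 -2.6] w 16.2
```

{"name": "servo_tool", "arguments": {
  "rows": [
    [0.003,0.003,0.025,0,0],
    [0.005,0.004,0.05,0,0],
    [0.006,0.005,0.07,0,0],
    [0.006,0.005,0.07,0,0]
  ]
}}

```text
time_s: 14.88
ee_pos: [585.3, -14.4, 182.9]
ee_rot: [149.7, -14.8, 79.7]
force: [2.4, 0.2, -3.5]
gripper_width: 15.6
gripper_force: 35.0
```

```bash
python3 -c "
from h import *
foot(-38)"
```

```text
foot in port [ -1.9  -0.1 -31. ] alpha 60.2 toolz in port [-0.029 -0.024 -0.999] F port [-0.  -0.4 -4.2] T [-0.1  0.1 -0.1]
t 14.88 pos [585.3 -14.4 182.9] rot [149.7 -14.8  79.7] z [ 0.535  0.127 -0.835] q [-10.   8. 117.  29.  26. -18.] shift [0.006 0.009 0.035] n 7.0 F [ 2.4  0.2 -3.5] w 15.6
```

{"name": "servo_tool", "arguments": {
  "rows": [
    [0.001,0.002,0.02,0,0],
    [0.002,0.004,0.035,0,0],
    [0.002,0.004,0.04,0,0],
    [0.002,0.004,0.04,0,0]
  ]
}}

```text
time_s: 15.22
ee_pos: [589.6, -13.1, 176.9]
ee_rot: [149.8, -14.8, 79.7]
force: [0.6, -0.0, -3.3]
gripper_width: 15.7
gripper_force: 35.0
```

```bash
python3 -c "
from h import *
foot(-38)"
```

```text
foot in port [ -1.7   0.  -38.5] alpha 60.3 toolz in port [-0.029 -0.024 -0.999] F port [-1.4 -0.2 -3. ] T [-0.3  0.4 -0.1]
t 15.22 pos [589.6 -13.1 176.9] rot [149.8 -14.8  79.7] z [ 0.535  0.127 -0.835] q [ -9.   9. 117.  30.  25. -19.] shift [ 0.004  0.008 -0.003] n 2.0 F [ 0.6 -0.  -3.3] w 15.7
```

{"name": "servo_tool", "arguments": {
  "rows": [
    [0,0.001,0.006,0,0],
    [0,0.002,0.012,0,0],
    [0,0.002,0.012,0,0]
  ]
}}

```text
time_s: 15.47
ee_pos: [590.3, -13.4, 176.6]
ee_rot: [149.7, -14.7, 79.8]
force: [-12.9, -5.6, 10.1]
gripper_width: 16.2
gripper_force: 35.0
```

```bash
python3 -c "
from h import *
foot(-38)"
```

```text
foot in port [ -1.4  -0.4 -39.1] alpha 60.4 toolz in port [-0.029 -0.024 -0.999] F port [-5.6 -1.8 16.3] T [-0.4  1.4  0. ]
t 15.47 pos [590.3 -13.4 176.6] rot [149.7 -14.7  79.8] z [ 0.535  0.127 -0.835] q [ -9.   9. 117.  30.  25. -19.] shift [ 0.005  0.005 -0.006] n 2.0 F [-12.9  -5.6  10.1] w 16.2
```

On the floor with 16 N. I ease off and twist clockwise.

{"name": "servo_tool", "arguments": {
  "rows": [
    [0.002,0.002,-0.009,0.0,0],
    [0.003,0.003,-0.009,0.07,0],
    [0.003,0.003,-0.009,0.14,0],
    [0.003,0.003,-0.009,0.21,0],
    [0.003,0.003,-0.009,0.28,0],
    [0.003,0.003,-0.009,0.28,0]
  ],
  "force": 25
}}

```text
time_s: 15.97
ee_pos: [589.6, -12.1, 176.9]
ee_rot: [158.6, -26.1, 55.4]
force: [-5.4, -1.0, 1.5]
gripper_width: 15.9
gripper_force: 25.0
```

```bash
python3 -c "
from h import *
foot(-38)"
```

```text
foot in port [ -1.1   0.8 -38.7] alpha 34.9 toolz in port [-0.031 -0.022 -0.999] F port [-3.6  0.5  4.4] T [-0.1  1.   0.2]
t 15.97 pos [589.6 -12.1 176.9] rot [158.6 -26.1  55.4] z [ 0.533  0.129 -0.836] q [ -9.   9. 117.  30.  26.   7.] shift [ 0.002  0.006 -0.003] n 1.0 F [-5.4 -1.   1.5] w 15.9
```

{"name": "servo_tool", "arguments": {
  "rows": [
    [0,0.001,-0.002,0.07,0],
    [0,0.002,-0.002,0.14,0],
    [0,0.002,-0.002,0.21,0],
    [0,0.002,-0.002,0.28,0],
    [0,0.002,-0.002,0.34,0],
    [0,0.002,0,0.385,0],
    [0,0.002,0,0.385,0]
  ]
}}

```text
time_s: 16.55
ee_pos: [590.5, -12.5, 176.7]
ee_rot: [178.5, -33.2, 16.3]
force: [-0.2, 0.0, -4.2]
gripper_width: 15.5
gripper_force: 25.0
```

```bash
python3 -c "
from h import *
foot(-45)"
```

```text
foot in port [ -0.3  -1.  -39.2] alpha 0.3 toolz in port [-0.031 -0.022 -0.999] F port [-2.5  0.1 -3.3] T [-0.   0.9  0.1]
t 16.55 pos [590.5 -12.5 176.7] rot [178.5 -33.2  16.3] z [ 0.533  0.129 -0.836] q [ -9.   9. 117.  30.  26.  41.] shift [ 0.002 -0.006  0.029] n 6.0 F [-0.2  0.  -4.2] w 15.5
```

{"name": "servo_tool", "arguments": {
  "rows": [
    [0.001,-0.003,0.015,0,0],
    [0.002,-0.005,0.028,0,0],
    [0.002,-0.005,0.034,0,0],
    [0.002,-0.005,0.034,0,0]
  ]
}}

```text
time_s: 16.88
ee_pos: [594.3, -11.2, 172.0]
ee_rot: [178.3, -33.3, 16.5]
force: [-8.1, -2.3, 3.4]
gripper_width: 16.3
gripper_force: 25.0
```

```bash
python3 -c "
from h import *
foot(-45)"
```

```text
foot in port [  0.4  -0.8 -45.4] alpha 0.5 toolz in port [-0.03  -0.024 -0.999] F port [-5.  -0.   7.6] T [-0.1  1.3  0.1]
t 16.88 pos [594.3 -11.2 172. ] rot [178.3 -33.3  16.5] z [ 0.534  0.128 -0.836] q [ -9.  10. 117.  30.  25.  41.] shift [-0.002 -0.004 -0.002] n 1.0 F [-8.1 -2.3  3.4] w 16.3
```

{"name": "servo_tool", "arguments": {
  "rows": [
    [0,0,0.003,0,0.6],
    [0,0,0,0,0.6],
    [0,0,0,0,0.6],
    [0,0,0,0,0.6],
    [0,0,0,0,0.6],
    [0,0,0,0,0.6],
    [0,0,-0.1,0,0.6],
    [0,0,-0.25,0,0.6],
    [0,0,-0.4,0,0.6],
    [0,0,-0.6,0,0.6],
    [0,0,-0.8,0,0.6],
    [0,0,-1,0,0.6]
  ]
}}

```text
time_s: 17.88
ee_pos: [486.7, -36.6, 340.5]
ee_rot: [178.3, -33.3, 16.4]
force: [0.9, -0.5, 0.0]
gripper_width: 54.6
gripper_force: 0.0
```

{"name": "servo_tool", "arguments": {
  "rows": [
    [-0.1,0,-0.2,0,0.6],
    [-0.2,0,-0.4,0,0.6],
    [-0.3,0,-0.6,0,0.6],
    [-0.3,0,-0.6,0,0.6]
  ]
}}

```text
time_s: 18.22
ee_pos: [373.3, -66.8, 410.8]
ee_rot: [177.9, -33.6, 16.5]
force: [0.4, -1.1, 1.4]
gripper_width: 54.6
gripper_force: 0.0
```

```bash
python3 - <<'E'
from h import *
go((500,0,300))
for n in('side','top'):
    im=vision.grab_frame(n); cv2.imwrite(f'pics/{n}6.png',im[:,:,::-1])
S=cv2.imread('pics/side6.png');T=cv2.imread('pics/top6.png')
print([(b[0]+[230,120],int(b[1])) for b in blobs(S[120:240,230:380,::-1].copy(),(105,150,80),(122,255,255),20)])
print([(b[0]+[190,100],b[2]) for b in blobs(T[100:220,190:300,::-1].copy(),(105,150,80),(122,255,255),20)],px("top",C+zp*84),px("side",C+zp*84))
cv2.imwrite('pics/j.png',np.hstack([cv2.resize(S[130:230,250:350],None,fx=4,fy=4,interpolation=2),cv2.resize(T[110:210,190:290],None,fx=4,fy=4,interpolation=2)]))
E
```

```text
t 18.22 pos [373.3 -66.8 410.8] rot [177.9 -33.6  16.5] z [ 0.541  0.122 -0.832] q [-32. -20. 107.  25.  69.  38.] shift [ 0.278 -0.172  0.844] n 181.0 F [ 0.4 -1.1  1.4] w 54.6
[(array([299.5, 178.1]), 239)]
[(array([247.5, 178.5]), ((57.55014419555664, 79.1805191040039), (31.47492218017578, 8.778719902038574), 74.47589111328125))] [248.60642655 182.15176007] [297.78184038 174.99044791]
```

View pics/j.png

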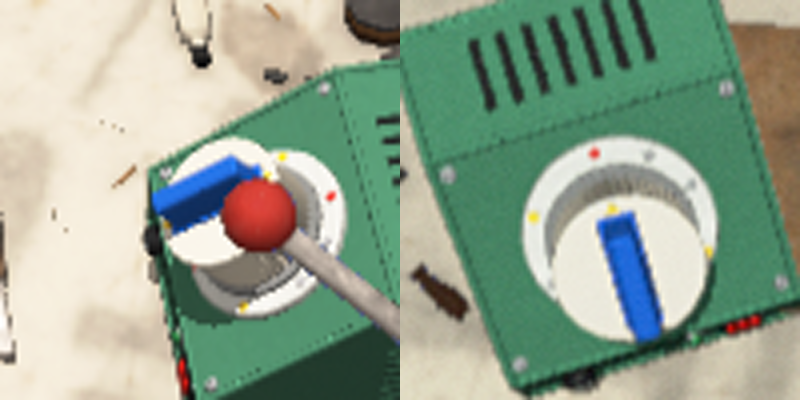

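The grip now lies along the 12–6 o'clock line, level with the red dots, and the flange appears down on the ring. I run one height check before handing in.

```bash
python3 - <<'E'
from h import *
T=cv2.imread('pics/top6.png')[:,:,::-1].copy()
B=np.c_[xp,yp,zp]
P,e=tri((299.5,178.1),(247.5,178.5));print("grip centroid in port",(B.T@(P-C)).round(1),e)
for b in blobs(T[140:210,225:275],(20,110,110),(36,255,255),2):
    p=b[0]+[225,140];print(p,(B.T@(onplane("top",p,C+zp*54,zp)-C)).round(1))
s=state();print(s["force"].round(1),s["time_s"])
E
```

```text
grip centroid in port [-1.3 -0.  68.2] 6.754271524487174
[242.3 161.7] [38.2 -0.1 54. ]
[266.7 172.3] [ -3.1 -44.7  54. ]
[ 0.7 -0.3  0.3] 18.3167
```

```bash
python3 -c "
from workcell import job_done
print(job_done())"
```

```text
the job is handed in; nothing more can be done
None
```

The fresh filter is twisted clockwise to the 12–6 o'clock lock position with its flange down on the ring and the gripper clear; I handed it in at about 18 s, and no verdict has come back.

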